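# Lengthen the saw jig's stop and load the tube

### The arm

A 6-joint arm with a two-finger parallel gripper is mounted at the origin on the work surface. World frame = base frame: x ahead of the robot, y to its left, z up, the work surface at z = 0. Lengths are in m, angles in degrees, forces in N, time in s.
With the tool pointing down it reaches from about 0.3 to 0.75 m from the base axis. Payload 8.5 kg.
Tool frame: the origin (TCP) lies at the very end of the fingers, on their centre line; the grasp point (between the pads) lies 19 mm behind it (env.hold_point_z is the distance from the TCP to the grasp point, in m); z points along the fingers, y is the line along which they close (so a half turn about z gives the same grasp; the last joint's range is limited). The gripper opens to 85 mm and grips with 20 to 120 N. Pads are 22 mm wide; open, the fingers measure 114 mm over their backs; the gripper's body (76 mm by 85 mm) begins 54 mm behind the grasp point. The pads swing forward as they close: fully open they stand 13 mm farther back than shut.
Start: joints at [63.352, 21.807, 74.336, -0, 83.858, -12.336], TCP at [0.136, 0.533, 0.231] pointing down, gripper open.
Joint ranges: [-178.18, 178.18], [-50.72, 133.34], [12.68, 142.11], [-81.47, 261.47], [9.98, 163.14], [-165.26, 165.26]. Speed limits (degrees/s): [136.94, 136.94, 180, 180, 180, 180].

### API

Orientations are given as a 3x3 rotation matrix whose columns are the frame's x, y, z axes.
In Python, from rig import env, optics gives the robot as it stands.
- The arm moves only by the shell command python3 -m jog 'ROWS' [OPENING] [FORCE]. ROWS is JSON, a list of rows, each an object with "linear": the shift along the tool's x, y, z in units of 40 mm (1.0 is 40 mm), a list of three; "roll": the turn about the tool's z in units of 5 degrees (1.0 is 5 degrees). A call has 1 to 12 rows; each row shifts and turns the commanded pose from where the row before left it, along the tool's axes as they then stand; what a row does not reach is not made up. A row lasts 1/12 s, in which the tool goes at most 41.7 mm and 7.16 degrees, less where a joint would pass 70% of its speed; a pose out of reach is approached as far as the arm can. A call is refused whole if a number of a shift passes 1 or a number of a turn 1, either way. A call with a gripper value outside its range is refused whole. OPENING is the opening, from -1 (shut) to 1 (fully open), set as the call begins (- or left out, the last holds). The fingers move at their own pace and stop on an object; FORCE is the grip in N (left out, the last holds). Time passes only in rows, so rows that do not move let the fingers close. It gives the time, the measured TCP pose, the force, the opening and the grip force at its end, in the units of the state.
- env.observe(): the state, without advancing time (a new reading comes with each control period).
- optics.get_image(name): name is "scene" or "top" or "wrist"; returns the picture (400x640x3 uint8, red, green, blue); there is no depth.
- optics.calibration(name): a dict with "fov_y" (degrees; the focal length in pixels is half the picture's height over the tangent of half this angle, whatever the lens; pixels are square), "cx", "cy" (the principal point, pixels), "D" ([k1, k2, p1, p2, k3] as OpenCV has them; the pictures are not rectified), "T" (4x4, takes a point from camera to world coordinates). Camera axes: x right, y down, z forward; pixel columns grow to the right and rows downward; lengths in m; the calibration is good to about 2 mm. A picture is of the moment at which its call begins: read the wrist's pose just before it. calibration takes no time and is no camera call; for the wrist camera it gives the pose at the moment of the call.
- env.close_job(): hands the job in; it is judged then, once.
The state is a dict: "time_s": time; "q": joint angles; "qvel": joint speeds; "joint_efforts": joint torques, N m; "position": TCP position; "tool_rot": TCP orientation; "ft_force": force on the tool from outside, world axes, zero at the start; "wrist_torque": the same for the moment, N m; "grip_width": finger opening in m; "gripper_force": force on a finger pad.
Only numpy, scipy, OpenCV 4.12 (cv2) and the standard library are available. Lean on these libraries where they do the work, as an engineer would, in place of code of your own. Each camera call takes 0.05 s, during which the arm holds its last target. There are 200 camera calls.

### The job

Set the saw jig's stop one hole longer: squeeze in its two spring pins and draw the stop away from the saw guide until both pins snap fully out in the next hole, without forcing the stop against the pins. Then lay the long brass tube gently in the channel, slide it lightly up until its end touches the stop, and leave it lying there. Disturb nothing else on the bench.

Things in the scene. Friction and masses are not known exactly. Their poses are not given: they have to be found in the camera images.
- saw_jig: sawing jig screwed to the bench: grey base plate 12 mm thick, an open-topped straight channel and, beside it, a rail with the length stop. x runs along the channel towards the stop, z up; origin on the bench below the channel's middle, in the plane of the saw slot. Channel: floor 20 mm above the bench, 24 mm wide inside, walls 8 mm high, 8 mm thick, from x = -190 to 30 mm, open at both ends
- slot (a point): middle of the channel floor at the saw slot, axes as saw_jig. Here two pairs of saw guide posts stand outside the channel walls, 40 mm apart across the channel, from x = -12 to 12 mm, 84 mm high above the bench
- rail: fixed steel bar 26 mm square along the jig's x, on which the stop's tube slides; 85 mm beside the channel's middle (jig +y) and 55 mm above the bench. Origin on its axis midway between the two pins, axes as the jig. It runs from x = -150 to 85 mm; two feet 44 mm wide, 76 mm high above the bench, carry it from x = -164 to -87 mm
- stop: length stop, loose on the rail with 0.5 mm play: matt aluminium square tube 31 mm outside, 150 mm long, 2 mm wall, 0.3 kg; a plate across its outer end reaches in front of the channel. x points outwards as the jig's x; origin on the tube's axis in the plane of the plate's inner face. Four 13 mm holes in each side, unevenly spaced; at first the pins stand in the third from the plate
- stop_face (a point): point on the plate's inner face, that the tube's end is to touch: in line with the middle of the channel, 10 mm above the channel floor; axes as stop
- pin_a: domed spring pin 12 mm thick, in the rail, standing out to the jig's +y through a hole of the stop; origin at the dome's tip, axes as the jig. Fully out, the tip is 20 mm from the rail's axis, 4.5 mm proud of the stop's side. About 3 N press it flush; it can go 8.5 mm in. Pressed flush, the hole's edge pushes its round head the rest of the way in when the stop is pulled along with about 12 N
- pin_b: the same pin on the other side (jig -y), level with pin_a: fingers closing across the stop's tube press both at once (40 mm over both tips, 31 mm when flush)
- tube: long square brass tube, 20 x 20 mm, 240 mm long, about 0.24 kg, lying on the bench; origin at its centre, x along its length
- offcut: bystander: short offcut of the same brass tube, 20 x 20 x 70 mm, lying loose; origin at its centre
- hammer: bystander: hammer with a wooden handle, loose
- file: bystander: flat file with a wooden handle, loose
- bowl: bystander: copper bowl, 110 mm across, loose
- can: bystander: brass canister, 72 mm across, 150 mm high, loose
- spoon: bystander: brass spoon, loose
- hacksaw: bystander: hacksaw with a wooden handle, loose
- stop_end (a point): point on the axis at the stop tube's open end (x = -150 mm of stop), axes as stop. The last pair of holes, which is to come to the pins, lies somewhere between the pins and this end, 20 to 50 mm from the pins, so the stop has to move that far along the jig's +x. Hidden inside, the pins rub lightly (a few N); once snapped into the holes they lock the stop both ways with about 1 mm play
Things that resemble listed ones, but are neither listed nor needed, are in the scene too. Of the things like the tube, leave any that is green; of the rest the smaller one is meant.

How it is judged (in metres and radians):
On the way:
1. the stop is drawn out one hole and both pins stand fully out in it (x of stop in the frame of saw_jig between 0.083 and 0.089 m and y of pin_a in the frame of saw_jig above 0.1035 m and y of pin_b in the frame of saw_jig below 0.0665 m), for 0.2 s.
At the end, for the whole second after the job is handed in: The stop stands one hole further out (within 3 mm) with both pins out to within 1.5 mm; the long tube lies at rest on the channel floor between its walls (height within 3 mm, sideways 4 mm, in line within 0.04 rad), its end within 2 mm of the stop's face (all of step 1 and x of tube in the frame of stop_face above -0.122 m and y of tube in the frame of saw_jig between -0.004 and 0.004 m and z of tube in the frame of saw_jig between 0.027 and 0.033 m and angle between the x axis of tube and the x axis of saw_jig, either way round below 0.04 rad and linear speed of tube below 0.01 m/s); the robot touches nothing.
It fails at once if the stop is forced against a pin with more than 10 N (contact force between stop and pin_a above 10 N or contact force between stop and pin_b above 10 N).
It fails at once if the tube is rammed against the stop with more than 20 N (contact force between tube and stop above 20 N).
It fails at once if the tube falls into the jig (faster than 0.35 m/s just above the channel floor) (horizontal distance between tube and slot below 0.12 m and z of tube in the frame of saw_jig below 0.045 m and linear speed of tube above 0.35 m/s).
It fails at once if a bystander is pushed more than 30 mm (distance of any of offcut, hammer, file, bowl, can, spoon, hacksaw from where it was at the start of the episode above 0.03 m).
It also fails if it takes over 61 s, if anything falls off the work surface, if the arm or the gripper's body presses on something with over 40 N, if the wrist force passes 120 N, or if a joint passes its speed limit or range.

## Working session

There is one attempt and no reset: what is moved stays moved. The work goes in short steps, Python scripts to look and compute and a shell command to move; the robot and the scene stay as the last step left them, time stands still between calls to the robot, and variables do not carry over. Pictures are saved under pics/ and viewed, at most 10 in all, crops included, and the job is handed in when it is done.

```bash
ls; mkdir -p pics
python3 - <<'E'
from rig import env, optics
import cv2
s=env.observe(); print(s['time_s'],s['position'],s['tool_rot'],s['grip_width'])
for n in ['scene','top']:
    c=optics.calibration(n); print(n,c)
    cv2.imwrite(f'pics/{n}0.png',cv2.cvtColor(optics.get_image(n),cv2.COLOR_RGB2BGR))
E
```

```text
pics
0.0 [0.13581038 0.53265533 0.23068374] [[-9.68965297e-01  2.47195843e-01 -6.84354506e-04]
 [ 2.47196575e-01  9.68964391e-01 -1.36491844e-03]
 [ 3.25712984e-04 -1.49172869e-03 -9.99998834e-01]] 0.0852320551263716
scene {'fov_y': 54.13954748249214, 'cx': 317.7905502064595, 'cy': 196.61848093856892, 'D': array([-0.0026954,  0.       ,  0.       ,  0.       ,  0.       ]), 'T': array([[-0.55558038,  0.69561488, -0.45546721,  1.13503988],
       [ 0.83139795,  0.4579277 , -0.31476923,  0.38393859],
       [-0.01038711, -0.55355411, -0.83274843,  1.15813962],
       [ 0.        ,  0.        ,  0.        ,  1.        ]])}
top {'fov_y': 56.33655727519469, 'cx': 320.3098983602512, 'cy': 199.2024277857983, 'D': array([-0.07109117,  0.        ,  0.        ,  0.        ,  0.        ]), 'T': array([[ 0.00766205, -0.99874872,  0.04941942,  0.44858295],
       [-0.9999669 , -0.00751747,  0.00311083, -0.04807017],
       [-0.00273542, -0.04944162, -0.99877327,  1.33308836],
       [ 0.        ,  0.        ,  0.        ,  1.        ]])}
```

View pics/top0.png

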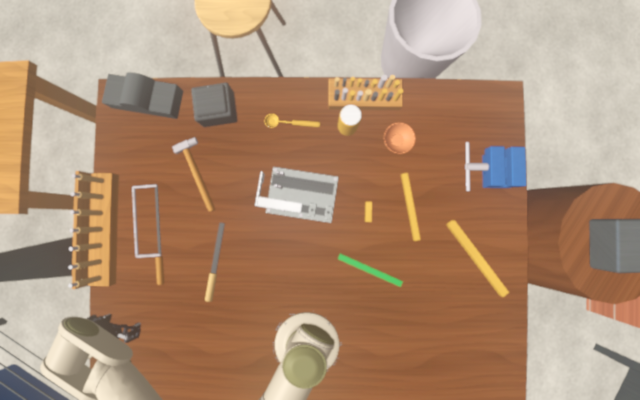

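View pics/scene0.png

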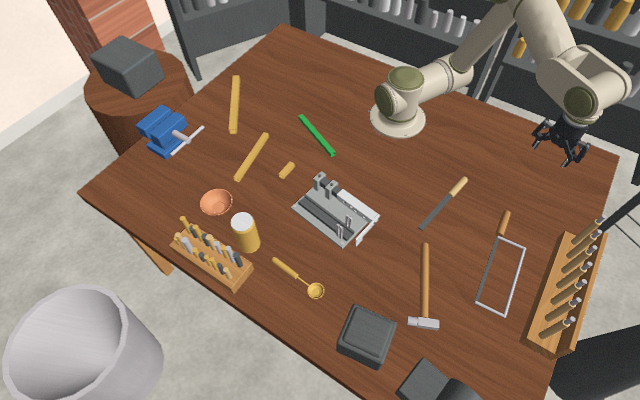

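The top picture shows the jig at (303,195), with its stop plate at the left (260,188), its rail with the white tube at (280,205) and its feet at (320,211). Tube-like things are brass (410,207), a bigger brass one (478,258) and a green one (370,270). The one meant is (410,207), being not green and the smaller of the rest. The offcut is at (368,211).

```bash
cat > h.py <<'E'
from rig import env, optics
import cv2, numpy as np
def K(c,h=400):
    f=h/2/np.tan(np.radians(c['fov_y']/2)); return np.array([[f,0,c['cx']],[0,f,c['cy']],[0,0,1]])
def ray(c,uv):
    p=cv2.undistortPoints(np.array(uv,float).reshape(-1,1,2),K(c),c['D']).reshape(-1,2)
    d=np.c_[p,np.ones(len(p))]@c['T'][:3,:3].T
    return c['T'][:3,3],d
def onplane(c,uv,z):
    o,d=ray(c,uv); return o+d*((z-o[2])/d[:,2])[:,None]
def proj(c,P):
    T=np.linalg.inv(c['T']); P=np.atleast_2d(P)@T[:3,:3].T+T[:3,3]
    return cv2.projectPoints(P,np.zeros(3),np.zeros(3),K(c),c['D'])[0].reshape(-1,2)
def snap(n,f):
    c=optics.calibration(n); im=cv2.cvtColor(optics.get_image(n),cv2.COLOR_RGB2BGR); cv2.imwrite(f'pics/{f}.png',im); return c,im
E
python3 - <<'E'
from h import *
im=cv2.imread('pics/top0.png'); c=optics.calibration('top')
hsv=cv2.cvtColor(im,cv2.COLOR_BGR2HSV)
m=cv2.inRange(hsv,(18,120,130),(32,255,255))
n,l,st,ce=cv2.connectedComponentsWithStats(m)
for i in range(1,n):
    if st[i,4]>60:
        pts=np.argwhere(l==i)[:,::-1].astype(np.float32)
        P=onplane(c,pts,0.02)[:,:2]*1000
        r=cv2.minAreaRect(P.astype(np.float32)); print(np.round(ce[i]),np.round(r[0],0),np.round(r[1],0),round(r[2],1))
# jig rough
print(onplane(c,[[275,168],[338,178],[331,221],[257,206]],0.012).round(3))
print(onplane(c,[[262,172],[256,206],[300,207]],0.07).round(3))
crop=im[150:330,240:520]; cv2.imwrite('pics/crop0.png',cv2.resize(crop,None,fx=2.8,fy=2.8,interpolation=cv2.INTER_CUBIC))
E
```

```text
[398.  94.] [ 896. -318.] [18. 51.] 50.7
[287. 121.] [794.  59.] [ 47. 193.] 0.1
[344. 127.] [ 774. -122.] [60. 43.] 57.2
[410. 207.] [ 490. -361.] [242.  27.] 10.9
[368. 211.] [ 473. -212.] [70. 21.] 0.1
[477. 258.] [ 309. -602.] [331.  36.] 37.6
[[ 0.624  0.118  0.012]
 [ 0.59  -0.106  0.012]
 [ 0.437 -0.082  0.012]
 [ 0.488  0.18   0.012]]
[[0.602 0.155 0.07 ]
 [0.486 0.174 0.07 ]
 [0.484 0.024 0.07 ]]
```

View pics/crop0.png

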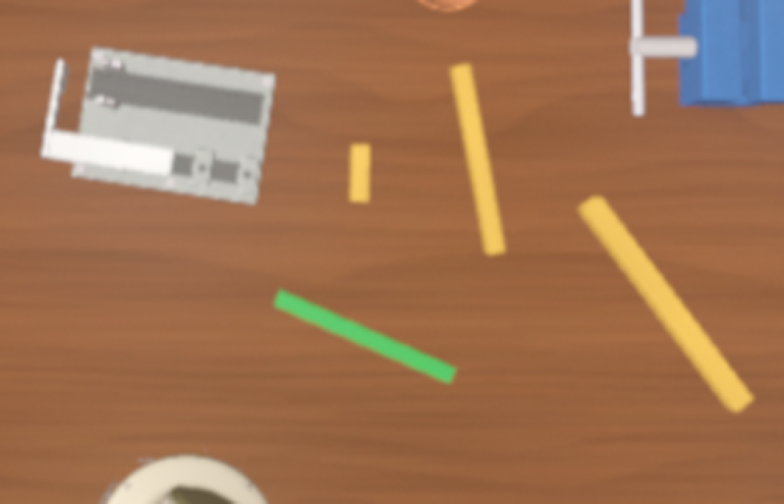

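```bash
python3 -m jog '[{"linear":[0,0,0],"roll":1},{"linear":[0,0,0],"roll":1},{"linear":[0,0,0],"roll":1},{"linear":[0,0,0],"roll":1},{"linear":[0,0,0],"roll":1},{"linear":[0,0,0],"roll":1},{"linear":[0,0,0],"roll":1},{"linear":[0,0,0],"roll":1},{"linear":[0,0,0],"roll":1},{"linear":[0,0,0],"roll":1},{"linear":[0,0,0],"roll":1},{"linear":[0,0,0],"roll":1}]'
python3 -m jog '[{"linear":[0,0,0],"roll":1},{"linear":[0,0,0],"roll":1},{"linear":[0,0,0],"roll":1},{"linear":[0,0,0],"roll":1},{"linear":[0,0,0],"roll":0.9},{"linear":[0,0,0],"roll":0}]'
python3 - <<'E'
from h import *
s=env.observe(); R=s['tool_rot']; p=s['position']; print(R.round(3), s['q'])
c=optics.calibration('wrist'); print(c['fov_y'],c['D']); print('cam in tool', (R.T@(c['T'][:3,3]-p)).round(3), (R.T@c['T'][:3,:3]).round(3))
print('shift units',(R.T@(np.array([.475,.07,.25])-p)/.04).round(2))
E
```

```text
time_s: 1.1
position: [0.1359, 0.5328, 0.231]
tool_rot: [[-0.266, 0.964, -0.0], [0.964, 0.266, -0.001], [-0.001, -0.001, -1.0]]
ft_force: [-0.2, 0.0, 0.5]
grip_width: 0.0853
gripper_force: 0.0
time_s: 1.6
position: [0.1359, 0.5328, 0.231]
tool_rot: [[0.156, 0.988, -0.0], [0.988, -0.156, -0.001], [-0.001, -0.0, -1.0]]
ft_force: [-0.0, 0.7, -0.2]
grip_width: 0.0856
gripper_force: 0.0
[[ 0.156  0.988 -0.   ]
 [ 0.988 -0.156 -0.001]
 [-0.001 -0.    -1.   ]] [6.33517463e+01 2.18272906e+01 7.43656151e+01 3.79018910e-04
 8.38597165e+01 7.23185882e+01]
71.05816426542546 [0.0165773 0.        0.        0.        0.       ]
cam in tool [ 0.085  0.    -0.143] [[-0.    -0.945 -0.328]
 [ 1.    -0.    -0.   ]
 [-0.    -0.328  0.945]]
shift units [-10.11  10.18  -0.47]
```

```bash
python3 -m jog '[{"linear":[-0.7,0.7,-0.04]},{"linear":[-0.7,0.7,-0.04]},{"linear":[-0.7,0.7,-0.04]},{"linear":[-0.7,0.7,-0.04]},{"linear":[-0.7,0.7,-0.04]},{"linear":[-0.7,0.7,-0.04]},{"linear":[-0.7,0.7,-0.04]},{"linear":[-0.7,0.7,-0.04]},{"linear":[-0.7,0.7,-0.04]},{"linear":[-0.7,0.7,-0.04]},{"linear":[-0.7,0.7,-0.04]},{"linear":[-0.7,0.7,-0.04]}]'
python3 -m jog '[{"linear":[-0.7,0.7,0]},{"linear":[-0.7,0.7,0]},{"linear":[-0.3,0.38,0]},{"linear":[0,0,0]},{"linear":[0,0,0]}]'
python3 - <<'E'
from h import *
c,im=snap('wrist','w1'); print(c['T'].round(4)); np.save('w1.npy',c,allow_pickle=True)
E
```

```text
[[ 9.877e-01 -1.473e-01 -5.150e-02  1.495e-01]
 [-1.561e-01 -9.329e-01 -3.245e-01  6.167e-01]
 [-2.000e-04  3.285e-01 -9.445e-01  3.738e-01]
 [ 0.000e+00  0.000e+00  0.000e+00  1.000e+00]]invalid input
invalid input
```

View pics/w1.png

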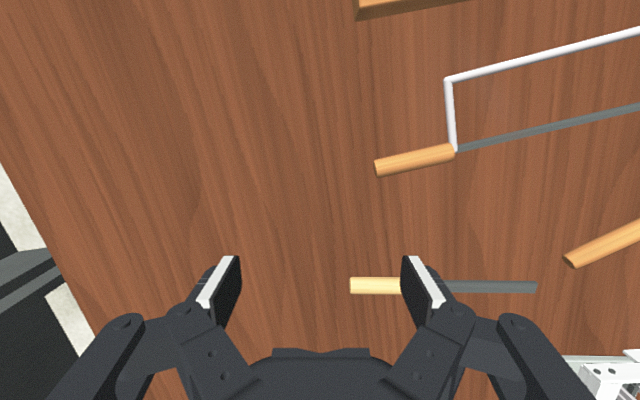

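The picture shows the start view, with the jig just at the lower right edge (600,370). The move was refused because every row needs a roll.

```bash
python3 -m jog '[{"linear":[-0.7,0.7,-0.04],"roll":0},{"linear":[-0.7,0.7,-0.04],"roll":0},{"linear":[-0.7,0.7,-0.04],"roll":0},{"linear":[-0.7,0.7,-0.04],"roll":0},{"linear":[-0.7,0.7,-0.04],"roll":0},{"linear":[-0.7,0.7,-0.04],"roll":0},{"linear":[-0.7,0.7,-0.04],"roll":0},{"linear":[-0.7,0.7,-0.04],"roll":0},{"linear":[-0.7,0.7,-0.04],"roll":0},{"linear":[-0.7,0.7,-0.04],"roll":0},{"linear":[-0.7,0.7,-0.04],"roll":0},{"linear":[-0.7,0.7,-0.04],"roll":0}]'
python3 -m jog '[{"linear":[-0.7,0.7,0],"roll":0},{"linear":[-0.7,0.7,0],"roll":0},{"linear":[-0.3,0.38,0],"roll":0},{"linear":[0,0,0],"roll":0},{"linear":[0,0,0],"roll":0}]'
python3 - <<'E'
from h import *
c,im=snap('wrist','w2'); print(c['T'].round(4)); np.save('w2.npy',c,allow_pickle=True)
E
```

```text
time_s: 2.65
position: [0.4172, 0.1475, 0.2507]
tool_rot: [[0.151, 0.989, 0.0], [0.989, -0.151, 0.0], [0.0, 0.0, -1.0]]
ft_force: [1.3, 1.1, -0.3]
grip_width: 0.0855
gripper_force: 0.0
time_s: 3.07
position: [0.4765, 0.0708, 0.2501]
tool_rot: [[0.153, 0.988, -0.001], [0.988, -0.153, 0.0], [0.0, -0.001, -1.0]]
ft_force: [-0.8, 0.1, -0.7]
grip_width: 0.0857
gripper_force: 0.0
[[ 0.9882 -0.1443 -0.0512  0.4901]
 [-0.1531 -0.9337 -0.3236  0.1546]
 [-0.0011  0.3276 -0.9448  0.393 ]
 [ 0.      0.      0.      1.    ]]
```

View pics/w2.png

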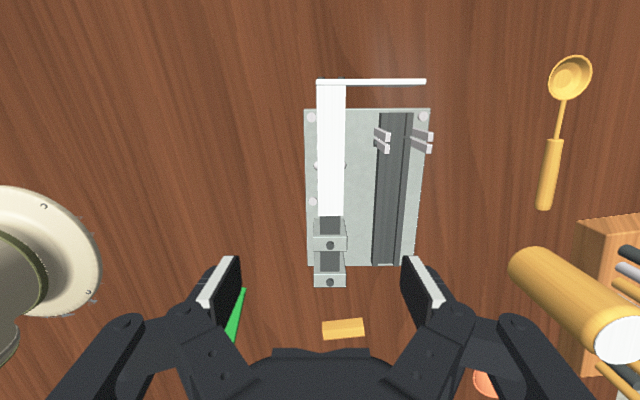

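Run:
```python
from h import *
im=cv2.imread('pics/w2.png'); c=np.load('w2.npy',allow_pickle=True).item()
cr=im[70:290,290:450]
big=cv2.resize(cr,None,fx=2.7,fy=2.7,interpolation=cv2.INTER_CUBIC)
d=cv2.resize(im[140:195,295:365],None,fx=5,fy=10.8,interpolation=cv2.INTER_CUBIC)
cv2.imwrite('pics/crop2.png',np.hstack([big,d]))
print(big.shape,d.shape)
```

```text
(594, 432, 3) (594, 350, 3)
```

View pics/crop2.png

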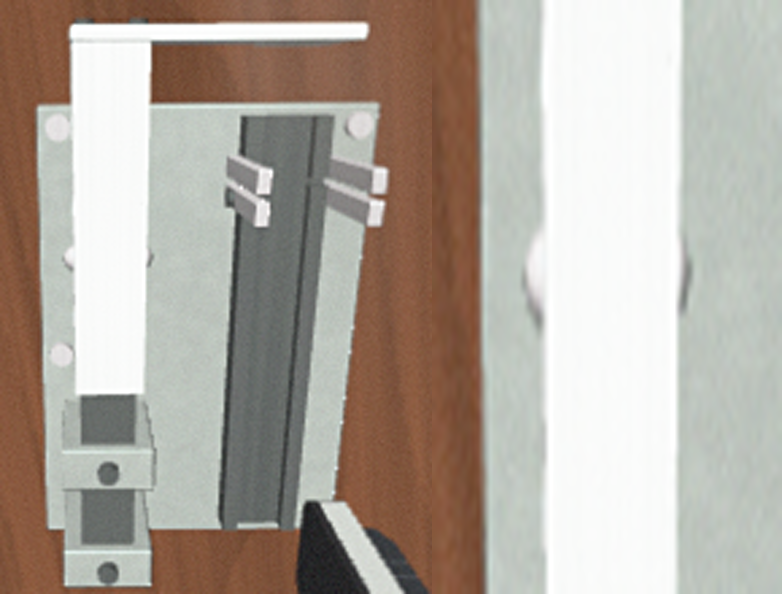

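The view shows the stop tube in white (cols 318–344, rows 85–216), its plate at row 82, the pins at row 165.5 (cols 314 and 347), and the channel at cols 375–410 running down to row 266.

Run:
```python
from h import *
im=cv2.imread('pics/w2.png').astype(float); c=np.load('w2.npy',allow_pickle=True).item()
g=im.min(2)
L=[];R=[]
for r in list(range(95,156))+list(range(176,206)):
    row=g[r]; th=235
    a=next(k for k in range(331,300,-1) if row[k]<th); L.append((a+(th-row[a])/(row[a+1]-row[a]),r))
    b=next(k for k in range(331,360) if row[k]<th); R.append((b-1+(row[b-1]-th)/(row[b-1]-row[b]),r))
PL=onplane(c,L,.0705);PR=onplane(c,R,.0705)
fit=lambda P:cv2.fitLine(P[:,:2].astype(np.float32),cv2.DIST_HUBER,0,.01,.01).ravel()
for P in(PL,PR):
    v=fit(P); print('edge',v, np.degrees(np.arctan2(v[1],v[0])))
M=(PL+PR)/2; v=fit(M); u=v[:2]*np.sign(v[1]); print('axis',np.degrees(np.arctan2(u[1],u[0])),v[2:],'width',np.linalg.norm((PL-PR)[:,:2],axis=1).mean())
ux=u; uy=np.array([-u[1],u[0]]); o=v[2:]
def J(uv,z):
    P=onplane(c,uv,z)[:,:2]-o; return np.c_[P@ux,P@uy].round(4)
print('pins',J([[313.8,165.3],[346.6,165.3]],.055), onplane(c,[[313.8,165.3],[346.6,165.3]],.055))
print('stop end',J([[331,216]],.0705),'plate inner',J([[331,84.5]],.0705))
s=lambda x,y:[290+x/2.7,70+y/2.7]
print('channel floor far corners x,y', J([s(221,522),s(281,527)],.02), 'near',J([s(245,115),s(310,118)],.028))
print('channel end walls/base', J([s(48,528),s(335,528),s(38,106),s(378,106)],.012))
print('posts top', J([s(265,168),s(265,225),s(380,168),s(380,225)],.084))
```

```text
edge [0.14492078 0.98944324 0.47705254 0.09730139] 81.667305
edge [0.1449262  0.98944247 0.50628436 0.08532687] 81.66699
axis 81.67691 [0.49326742 0.10230251] width 0.03060077668490517
pins [[-0.0217  0.0198]
 [-0.022  -0.0204]] [[0.47052052 0.0837219  0.055     ]
 [0.5102249  0.07757361 0.055     ]]
stop end [[-0.0825 -0.001 ]] plate inner [[ 0.0687 -0.0003]]
channel floor far corners x,y [[-0.1821 -0.0655]
 [-0.1856 -0.0996]] near [[ 0.0382 -0.0637]
 [ 0.0366 -0.0937]]
channel end walls/base [[-0.1904  0.033 ]
 [-0.1915 -0.1332]
 [ 0.0427  0.0323]
 [ 0.041  -0.1301]]
posts top [[ 0.02   -0.0615]
 [-0.0027 -0.0632]
 [ 0.0195 -0.1072]
 [-0.0032 -0.1099]]
```

```bash
python3 -m jog '[{"linear":[0.1,0.1,0.5],"roll":-0.09},{"linear":[0.1,0.1,0.7],"roll":0},{"linear":[0.11,0.1,0.7],"roll":0},{"linear":[0,0,0.6],"roll":0},{"linear":[0,0,0.5],"roll":0},{"linear":[0,0,0],"roll":0},{"linear":[0,0,0],"roll":0}]' 0.45 20
cat > t.py <<'E'
import sys
from h import *
s=env.observe(); p=s['position']; R=s['tool_rot']
o=np.array([0.49327,0.10230]); a=np.radians(81.67); ux=np.array([np.cos(a),np.sin(a)]); uy=np.array([-ux[1],ux[0]])
d=p[:2]-o; f=s['ft_force']
print('t',round(s['time_s'],2),'local xy z',(d@ux).round(4),(d@uy).round(4),p[2].round(4),'ang',np.degrees(np.arctan2(R[1,0],R[0,0])).round(2),'F xyz jig',(f[:2]@ux).round(1),(f[:2]@uy).round(1),f[2].round(1),'w',round(float(s['grip_width']),4),round(float(s['gripper_force']),1))
E
python3 t.py
```

```text
time_s: 3.7
position: [0.4895, 0.0828, 0.1307]
tool_rot: [[0.143, 0.99, -0.001], [0.99, -0.143, 0.0], [-0.0, -0.001, -1.0]]
ft_force: [-0.1, 0.3, 0.2]
grip_width: 0.0617
gripper_force: 0.0
t 3.7 local xy z -0.0199 0.0009 0.1307 ang 81.76 F xyz jig 0.2 0.1 0.2 w 0.0617 0.0
```

```bash
python3 -m jog '[{"linear":[-0.02,0.025,0.4],"roll":0},{"linear":[0,0,0.5],"roll":0},{"linear":[0,0,0.5],"roll":0},{"linear":[0,0,0.4],"roll":0},{"linear":[0,0,0.3],"roll":0},{"linear":[0,0,0.29],"roll":0},{"linear":[0,0,0],"roll":0},{"linear":[0,0,0],"roll":0}]'
python3 t.py
python3 - <<'E'
from h import *
c,im=snap('wrist','w3'); np.save('w3.npy',c,allow_pickle=True)
cv2.imwrite('pics/w3c.png',cv2.resize(im[100:400,150:550],None,fx=2,fy=2))
E
```

```text
time_s: 4.37
position: [0.4916, 0.0812, 0.0362]
tool_rot: [[0.145, 0.989, 0.002], [0.989, -0.145, -0.0], [0.0, 0.002, -1.0]]
ft_force: [-0.0, 0.1, 0.5]
grip_width: 0.0621
gripper_force: 0.0
t 4.37 local xy z -0.0211 -0.0014 0.0362 ang 81.69 F xyz jig 0.1 0.1 0.5 w 0.0621 0.0
```

View pics/w3c.png

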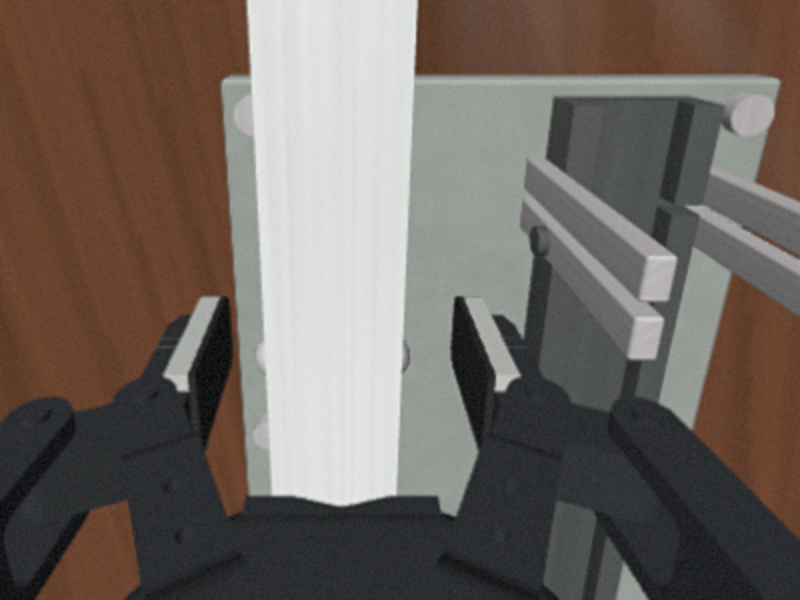

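The crop shows both pins level with the pads: tips at (258,355) and (408,355), pad inner faces at 230 and 453. The gripper therefore sits about 2 mm too far along tool +y. I'll shift it and close gently.

```bash
python3 -m jog '[{"linear":[0,-0.05,0.02],"roll":0},{"linear":[0,0,0],"roll":0},{"linear":[0,0,0],"roll":0}]' 
python3 t.py
python3 -m jog '[{"linear":[0,0,0],"roll":0},{"linear":[0,0,0],"roll":0},{"linear":[0,0,0],"roll":0},{"linear":[0,0,0],"roll":0},{"linear":[0,0,0],"roll":0},{"linear":[0,0,0],"roll":0},{"linear":[0,0,0],"roll":0},{"linear":[0,0,0],"roll":0}]' -1 20
python3 t.py
```

```text
time_s: 4.67
position: [0.4892, 0.0812, 0.0348]
tool_rot: [[0.145, 0.989, 0.001], [0.989, -0.145, -0.0], [0.0, 0.001, -1.0]]
ft_force: [-0.7, 1.5, -1.0]
grip_width: 0.0622
gripper_force: 0.0
t 4.67 local xy z -0.0215 0.001 0.0348 ang 81.65 F xyz jig 1.3 0.9 -1.0 w 0.0622 0.0
time_s: 5.33
position: [0.4893, 0.0811, 0.0343]
tool_rot: [[0.145, 0.989, 0.001], [0.989, -0.145, -0.0], [0.0, 0.001, -1.0]]
ft_force: [0.1, -0.5, 4.7]
grip_width: 0.031
gripper_force: 24.5
t 5.33 local xy z -0.0216 0.0009 0.0343 ang 81.63 F xyz jig -0.5 -0.1 4.7 w 0.031 24.5
```

```bash
for i in 1; do python3 -m jog '[{"linear":[0.025,0,-0.01],"roll":0},{"linear":[0.025,0,0],"roll":0}]' >/dev/null; python3 t.py; python3 -m jog '[{"linear":[0.025,0,0],"roll":0},{"linear":[0.025,0,0],"roll":0}]' >/dev/null; python3 t.py; python3 -m jog '[{"linear":[0.025,0,0],"roll":0},{"linear":[0.025,0,0],"roll":0}]' >/dev/null; python3 t.py; done
```

```text
t 5.5 local xy z -0.0199 0.001 0.0344 ang 81.64 F xyz jig -4.6 -0.9 0.3 w 0.0311 24.8
t 5.67 local xy z -0.0183 0.001 0.0344 ang 81.66 F xyz jig -12.1 -1.3 1.1 w 0.0309 23.7
t 5.83 local xy z -0.0168 0.001 0.0344 ang 81.65 F xyz jig -9.0 0.1 1.1 w 0.0312 23.0
```

```bash
python3 -m jog '[{"linear":[0.025,0,0],"roll":0},{"linear":[0.025,0,0],"roll":0}]' >/dev/null; python3 t.py; python3 -m jog '[{"linear":[0.03,0,0],"roll":0},{"linear":[0.03,0,0],"roll":0},{"linear":[0.03,0,0],"roll":0}]' >/dev/null; python3 t.py; python3 -m jog '[{"linear":[0.03,0,0],"roll":0},{"linear":[0.03,0,0],"roll":0},{"linear":[0.03,0,0],"roll":0}]' >/dev/null; python3 t.py;python3 -m jog '[{"linear":[0,0,0],"roll":0},{"linear":[0,0,0],"roll":0}]' >/dev/null; python3 t.py
```

```text
t 6.0 local xy z -0.0141 0.001 0.0344 ang 81.63 F xyz jig -5.9 -2.2 0.4 w 0.031 23.1
t 6.25 local xy z -0.0103 0.001 0.0344 ang 81.64 F xyz jig -5.8 -2.3 0.1 w 0.0311 23.1
t 6.5 local xy z -0.0067 0.0011 0.0344 ang 81.64 F xyz jig -5.8 -1.8 1.2 w 0.0311 23.1
t 6.67 local xy z -0.0062 0.001 0.0344 ang 81.64 F xyz jig -1.6 -1.8 -1.1 w 0.0312 23.1
```

```bash
python3 -m jog '[{"linear":[0.025,0,0],"roll":0},{"linear":[0.025,0,0],"roll":0},{"linear":[0.025,0,0],"roll":0}]' >/dev/null; python3 t.py; python3 -m jog '[{"linear":[0.02,0,0],"roll":0},{"linear":[0.02,0,0],"roll":0}]' >/dev/null; python3 t.py
for i in 1; do python3 -m jog '[{"linear":[0.012,0,0],"roll":0}]' >/dev/null; python3 t.py; python3 -m jog '[{"linear":[0.012,0,0],"roll":0}]' >/dev/null; python3 t.py; python3 -m jog '[{"linear":[0.012,0,0],"roll":0}]' >/dev/null; python3 t.py; done
python3 - <<'E'
from h import *
c,im=snap('wrist','w4'); np.save('w4.npy',c,allow_pickle=True)
E
```

```text
t 6.92 local xy z -0.0036 0.0011 0.0344 ang 81.65 F xyz jig -3.8 -1.7 -0.4 w 0.0307 23.2
t 7.08 local xy z -0.0018 0.0011 0.0344 ang 81.64 F xyz jig -2.5 -1.6 -0.6 w 0.0311 23.2
t 7.17 local xy z -0.0012 0.001 0.0344 ang 81.64 F xyz jig -2.7 -2.3 -0.7 w 0.031 23.2
t 7.25 local xy z -0.0006 0.001 0.0345 ang 81.64 F xyz jig -2.1 -2.0 -2.1 w 0.0309 23.2
t 7.33 local xy z -0.0001 0.001 0.0345 ang 81.64 F xyz jig -2.3 -3.2 -2.5 w 0.0313 23.2
```

Run:
```python
from h import *
o=np.array([0.49327,0.10230]); a=np.radians(81.67); ux=np.array([np.cos(a),np.sin(a)]); uy=np.array([-ux[1],ux[0]])
for n in ['w3','w4']:
    c=np.load(n+'.npy',allow_pickle=True).item(); print(proj(c,np.r_[o+ux*(.09),.0705]), proj(c,np.r_[o-uy*.04+ux*(.069+.0215),.0705]),proj(c,np.r_[o-uy*.04+ux*.069,.0705]))
im=cv2.imread('pics/w4.png'); print(im[0:120:6,360].min(1)); print(im[0:60:2,310].min(1))
```

```text
[[315.29527666  18.22028537]] [[435.77114285  16.03651326]] [[427.21458299  86.27661712]]
[[322.16689605  86.34741026]] [[435.8483502   84.41381022]] [[427.95622057 146.07283719]]
[ 42  42  42  46  46  41  41  45  50  51  46  43 237 228 217 225 222 223
 222 225]
[41 35 39 40 44 37 39 30 35 43 45 44 43 46 46 48 39 43 38 39 48 45 48 46
 44 43 46 49 46 47]
```

Run:
```python
from h import *
im=cv2.imread('pics/w4.png'); print([(r,int(im[r,430].min())) for r in range(50,130,2)])
o=np.array([0.49327,0.10230]); a=np.radians(81.67); ux=np.array([np.cos(a),np.sin(a)]); uy=np.array([-ux[1],ux[0]])
c=np.load('w4.npy',allow_pickle=True).item()
for r in range(66,100,4): print(r,((onplane(c,[[430,r]],.0705)[0,:2]-o)@ux).round(4))
```

```text
[(50, 52), (52, 59), (54, 59), (56, 56), (58, 61), (60, 58), (62, 57), (64, 57), (66, 61), (68, 66), (70, 243), (72, 233), (74, 230), (76, 227), (78, 221), (80, 216), (82, 218), (84, 211), (86, 120), (88, 88), (90, 82), (92, 63), (94, 63), (96, 61), (98, 61), (100, 58), (102, 57), (104, 63), (106, 60), (108, 59), (110, 60), (112, 61), (114, 60), (116, 62), (118, 61), (120, 62), (122, 56), (124, 53), (126, 58), (128, 57)]
66 0.0964
70 0.0951
74 0.0939
78 0.0926
82 0.0913
86 0.09
90 0.0887
94 0.0874
98 0.086
```

```bash
for i in 1; do python3 -m jog '[{"linear":[0.012,0,0],"roll":0}]' >/dev/null; python3 t.py; python3 -m jog '[{"linear":[0.012,0,0],"roll":0}]' >/dev/null; python3 t.py; python3 -m jog '[{"linear":[0.012,0,0],"roll":0}]' >/dev/null; python3 t.py; python3 -m jog '[{"linear":[0.012,0,0],"roll":0}]' >/dev/null; python3 t.py; done
```

```text
t 7.47 local xy z 0.0004 0.001 0.0345 ang 81.64 F xyz jig -0.5 -3.1 -2.1 w 0.0308 23.2
t 7.55 local xy z 0.0008 0.001 0.0345 ang 81.64 F xyz jig -0.5 -3.2 -1.6 w 0.0309 23.2
t 7.63 local xy z 0.0013 0.001 0.0345 ang 81.64 F xyz jig 0.4 -2.2 -1.9 w 0.0314 23.2
t 7.72 local xy z 0.0018 0.001 0.0345 ang 81.64 F xyz jig -0.0 -3.4 -1.4 w 0.0306 23.2
```

```bash
for i in 1; do python3 -m jog '[{"linear":[0.01,0,0],"roll":0}]' >/dev/null; python3 t.py; python3 -m jog '[{"linear":[0.01,0,0],"roll":0}]' >/dev/null; python3 t.py; python3 -m jog '[{"linear":[0.01,0,0],"roll":0}]' >/dev/null; python3 t.py; done
python3 - <<'E'
from h import *
c,im=snap('scene','s1'); np.save('s1.npy',c,allow_pickle=True)
c,im=snap('top','t1')
E
```

```text
t 7.8 local xy z 0.0022 0.0011 0.0345 ang 81.64 F xyz jig 0.5 -2.4 -2.4 w 0.0312 23.2
t 7.88 local xy z 0.0026 0.0011 0.0345 ang 81.64 F xyz jig 0.8 -2.5 -3.5 w 0.031 23.2
t 7.97 local xy z 0.003 0.0011 0.0345 ang 81.63 F xyz jig 1.8 -2.5 -2.8 w 0.0309 23.2
```

```bash
for i in 1; do python3 -m jog '[{"linear":[0.01,0,0],"roll":0}]' >/dev/null; python3 t.py; python3 -m jog '[{"linear":[0.01,0,0],"roll":0}]' >/dev/null; python3 t.py;  done
```

```text
t 8.15 local xy z 0.0034 0.001 0.0345 ang 81.64 F xyz jig 2.3 -2.8 -2.7 w 0.0311 23.2
t 8.23 local xy z 0.0037 0.001 0.0345 ang 81.64 F xyz jig 0.4 -2.8 -2.6 w 0.0312 23.2
```

```bash
python3 -m jog '[{"linear":[0.007,0,0],"roll":0}]' >/dev/null; python3 t.py; python3 -m jog '[{"linear":[0,0,0],"roll":0}]' >/dev/null; python3 t.py
```

```text
t 8.32 local xy z 0.0038 0.001 0.0345 ang 81.64 F xyz jig -0.3 -3.1 -2.1 w 0.0314 23.1
t 8.4 local xy z 0.0038 0.0011 0.0345 ang 81.64 F xyz jig 1.8 -4.4 -3.6 w 0.0305 23.1
```

```bash
python3 -m jog '[{"linear":[0,0,0],"roll":0},{"linear":[0,0,0],"roll":0},{"linear":[0,0,0],"roll":0},{"linear":[0,0,0],"roll":0},{"linear":[-0.3,0,-0.4],"roll":0},{"linear":[-0.3,0,-0.6],"roll":0},{"linear":[-0.3,0,-0.6],"roll":0},{"linear":[-0.3,0,-0.6],"roll":0},{"linear":[-0.3,0,-0.4],"roll":0},{"linear":[0,0,0],"roll":0},{"linear":[0,0,0],"roll":0}]' 0.45 20 >/dev/null; python3 t.py
python3 - <<'E'
from h import *
c,im=snap('wrist','w5'); np.save('w5.npy',c,allow_pickle=True)
o=np.array([0.49327,0.10230]); a=np.radians(81.67); ux=np.array([np.cos(a),np.sin(a)])
u,v=proj(c,np.r_[o-ux*.0218,.055])[0]; print(u,v); u=int(u);v=int(v)
big=cv2.resize(im[max(v-150,0):v+100,u-80:u+130],None,fx=2.3,fy=2.3,interpolation=cv2.INTER_CUBIC)
d=cv2.resize(im[v-29:v+29,u-35:u+30],None,fx=4.8,fy=big.shape[0]/58,interpolation=cv2.INTER_CUBIC); print(big.shape,d.shape,u,v)
cv2.imwrite('pics/w5c.png',np.hstack([big,d]))
E
```

```text
t 9.32 local xy z -0.0563 0.0011 0.1388 ang 81.57 F xyz jig 0.6 0.2 0.2 w 0.0619 0.0
321.12930879989284 166.99335795142014
(575, 483, 3) (575, 312, 3) 321 166
```

View pics/w5c.png

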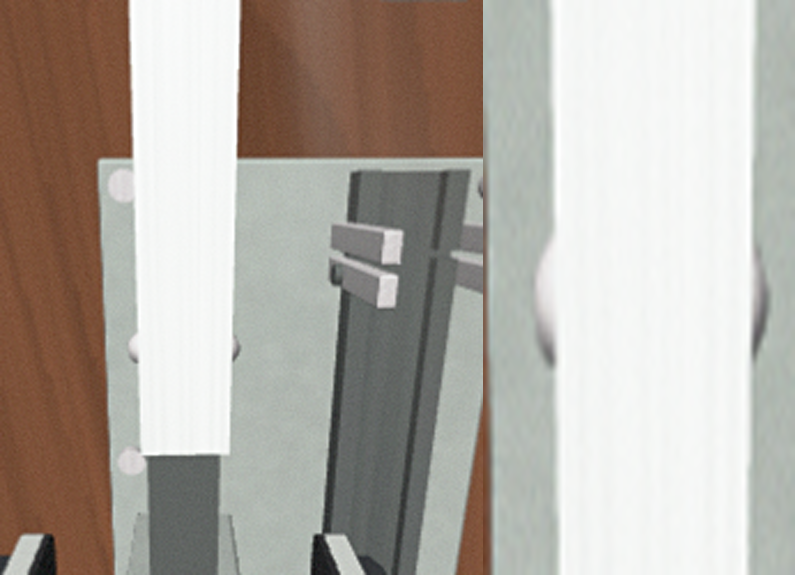

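Both pins are out: the zoom's domes stand clear on both sides, and the tube end is drawn out. Next, lift and turn towards the long tube.

```bash
python3 - <<'E'
from h import *
c=np.load('w5.npy',allow_pickle=True).item()
P=onplane(c,[[296.8,166],[345.4,166]],.055); print('tip span',np.linalg.norm(P[0]-P[1]))
E
python3 -m jog '[{"linear":[0,0,-0.3],"roll":1},{"linear":[0,0,-0.5],"roll":1},{"linear":[0,0,-0.6],"roll":1},{"linear":[0,0,-0.6],"roll":1},{"linear":[0,0,-0.5],"roll":1},{"linear":[0,0,-0.3],"roll":1},{"linear":[0,0,0],"roll":1},{"linear":[0,0,0],"roll":1},{"linear":[0,0,0],"roll":1},{"linear":[0,0,0],"roll":1},{"linear":[0,0,0],"roll":1},{"linear":[0,0,0],"roll":1}]' >/dev/null
python3 -m jog '[{"linear":[0,0,0],"roll":1},{"linear":[0,0,0],"roll":1},{"linear":[0,0,0],"roll":0.1},{"linear":[0,0,0],"roll":0}]' >/dev/null
python3 - <<'E'
from h import *
s=env.observe(); R=s['tool_rot'];p=s['position']; print(p,R.round(3)[:2,:2],s['q'],(R.T@(np.array([.475,-.361,.25])-p)/.04).round(2))
E
```

```text
tip span 0.039962875046992946
[0.48380148 0.04749007 0.24938693] [[ 0.981  0.196]
 [ 0.196 -0.981]] [-8.38437493e+00  1.46409061e+01  8.19993018e+01  6.08266587e-03
  8.34906193e+01  7.03312710e+01] [-2.21  9.97 -0.02]
```

```bash
python3 -m jog '[{"linear":[-0.1,0.45,0],"roll":0},{"linear":[-0.2,0.9,0],"roll":0},{"linear":[-0.2,0.9,0],"roll":0},{"linear":[-0.2,0.9,0],"roll":0},{"linear":[-0.2,0.9,0],"roll":0},{"linear":[-0.2,0.9,0],"roll":0},{"linear":[-0.2,0.9,0],"roll":0},{"linear":[-0.2,0.9,0],"roll":0},{"linear":[-0.2,0.9,0],"roll":0},{"linear":[-0.2,0.9,0],"roll":0},{"linear":[-0.2,0.9,0],"roll":0},{"linear":[-0.11,0.52,0],"roll":0}]' >/dev/null
python3 -m jog '[{"linear":[0,0,0],"roll":0},{"linear":[0,0,0],"roll":0},{"linear":[0,0,0],"roll":0}]'
cat > m.py <<'E'
from h import *
import sys
s=env.observe(); R=s['tool_rot'];p=s['position']
c,im=snap('wrist',sys.argv[1]); np.save(sys.argv[1]+'.npy',c,allow_pickle=True)
m=cv2.inRange(cv2.cvtColor(im,cv2.COLOR_BGR2HSV),(18,100,120),(32,255,255))
n,l,st,ce=cv2.connectedComponentsWithStats(m)
for i in range(1,n):
    if st[i,4]>400:
        P=onplane(c,np.argwhere(l==i)[:,::-1].astype(float),float(sys.argv[2]))[:,:2]*1000
        r=cv2.minAreaRect(P.astype(np.float32)); print(st[i],np.round(r[0],1),np.round(r[1],1),round(r[2],2))
print(p,np.degrees(np.arctan2(R[1,0],R[0,0])))
E
python3 m.py w6 .02
```

```text
time_s: 11.95
position: [0.4745, -0.3605, 0.25]
tool_rot: [[0.981, 0.195, -0.001], [0.195, -0.981, 0.001], [-0.0, -0.001, -1.0]]
ft_force: [-0.1, -0.0, 0.0]
grip_width: 0.0617
gripper_force: 0.0
[ 318   58   18  181 2693] [ 490.1 -363.9] [239.5  19.7] 10.74
[202 121  23  55 857] [ 472.4 -213.8] [22.7 72.8] 86.73
[ 403  207   57   99 2023] [ 368.6 -556.1] [186.   29.7] 37.58
[ 0.47448462 -0.36047108  0.25003803] 11.249795368965176
```

View pics/w6.png

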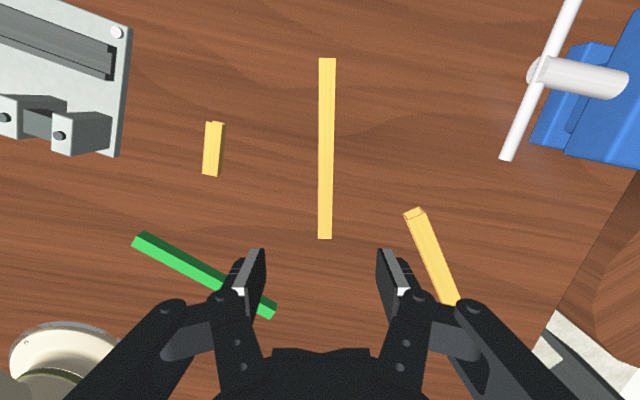

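The tube shows as a yellow bar at (326,148), measuring 239.5 × 19.7 mm. The larger brass one is at (435,258) and the green one at (205,275), so this is the one meant.

```bash
python3 -m jog '[{"linear":[0.1,0.04,0.4],"roll":0.1},{"linear":[0.1,0.04,0.7],"roll":0},{"linear":[0.1,0.04,0.9],"roll":0},{"linear":[0.066,0.02,0.9],"roll":0},{"linear":[0,0,0.9],"roll":0},{"linear":[0,0,0.7],"roll":0},{"linear":[0,0,0.5],"roll":0},{"linear":[0,0,0],"roll":0},{"linear":[0,0,0],"roll":0}]'
```

```text
time_s: 12.75
position: [0.4901, -0.3632, 0.0507]
tool_rot: [[0.983, 0.186, -0.001], [0.186, -0.983, 0.001], [-0.0, -0.001, -1.0]]
ft_force: [-0.1, -0.7, 0.9]
grip_width: 0.0621
gripper_force: 0.0
```

```bash
python3 -m jog '[{"linear":[0,0,0.4],"roll":0},{"linear":[0,0,0.4],"roll":0},{"linear":[0,0,0.17],"roll":0},{"linear":[0,0,0],"roll":0},{"linear":[0,0,0],"roll":0}]'
python3 -m jog '[{"linear":[0,0,0],"roll":0},{"linear":[0,0,0],"roll":0},{"linear":[0,0,0],"roll":0},{"linear":[0,0,0],"roll":0},{"linear":[0,0,0],"roll":0},{"linear":[0,0,0],"roll":0},{"linear":[0,0,0],"roll":0},{"linear":[0,0,0],"roll":0}]' -1 25
```

```text
time_s: 13.17
position: [0.4903, -0.3644, 0.0131]
tool_rot: [[0.983, 0.185, 0.001], [0.185, -0.983, -0.001], [0.001, 0.002, -1.0]]
ft_force: [-0.7, -0.8, 0.6]
grip_width: 0.062
gripper_force: 0.0
time_s: 13.83
position: [0.49, -0.3643, 0.0125]
tool_rot: [[0.983, 0.185, 0.001], [0.185, -0.983, -0.001], [0.001, 0.001, -1.0]]
ft_force: [-1.0, 1.7, 6.0]
grip_width: 0.0187
gripper_force: 25.5
```

```bash
python3 -m jog '[{"linear":[0,0,-0.2],"roll":0},{"linear":[0,0,-0.5],"roll":0},{"linear":[0,0,-0.8],"roll":0},{"linear":[0,0,-0.8],"roll":-0.5},{"linear":[0,0,-0.8],"roll":-1},{"linear":[0,0,-0.4],"roll":-1},{"linear":[0,0,0],"roll":-1},{"linear":[0,0,0],"roll":-1},{"linear":[0,0,0],"roll":-1},{"linear":[0,0,0],"roll":-1},{"linear":[0,0,0],"roll":-1},{"linear":[0,0,0],"roll":-1}]' >/dev/null
python3 -m jog '[{"linear":[0,0,0],"roll":-1},{"linear":[0,0,0],"roll":-1},{"linear":[0,0,0],"roll":-1},{"linear":[0,0,0],"roll":-1},{"linear":[0,0,0],"roll":-1},{"linear":[0,0,0],"roll":-0.7},{"linear":[0,0,0],"roll":0},{"linear":[0,0,0],"roll":0}]' >/dev/null
python3 t.py
python3 - <<'E'
from h import *
o=np.array([0.49327,0.10230]); a=np.radians(81.67); ux=np.array([np.cos(a),np.sin(a)]); uy=np.array([-ux[1],ux[0]])
s=env.observe(); p=s['position'];R=s['tool_rot']; T=np.r_[o-ux*.036-uy*.0843,.15]; print(T,(R.T@(T-p)/.04).round(3),s['grip_width'],s['q'])
E
```

```text
t 15.5 local xy z -0.462 -0.0639 0.1518 ang 81.52 F xyz jig -0.2 -0.0 -2.0 w 0.0189 24.8
[0.57146517 0.05446689 0.15      ] [10.651  0.481  0.047] 0.018938695055073677 [-4.77370973e+01  3.14339018e+01  7.15361798e+01 -2.00691223e-03
  7.70560025e+01 -3.92576820e+01]
```

```bash
python3 -m jog '[{"linear":[0.4,0.04,0],"roll":-0.03},{"linear":[0.8,0.04,0],"roll":0},{"linear":[0.9,0.04,0],"roll":0},{"linear":[0.9,0.04,0],"roll":0},{"linear":[0.9,0.04,0],"roll":0},{"linear":[0.9,0.04,0],"roll":0},{"linear":[0.9,0.04,0],"roll":0},{"linear":[0.9,0.04,0],"roll":0},{"linear":[0.9,0.04,0],"roll":0},{"linear":[0.9,0.04,0],"roll":0},{"linear":[0.9,0.04,0],"roll":0},{"linear":[0.7,0.04,0],"roll":0}]' >/dev/null
python3 -m jog '[{"linear":[0.4,0,0],"roll":0},{"linear":[0.25,0,0],"roll":0},{"linear":[0,0,0],"roll":0},{"linear":[0,0,0],"roll":0},{"linear":[0,0,0],"roll":0}]' >/dev/null
python3 t.py
python3 - <<'E'
from h import *
c,im=snap('wrist','w7'); np.save('w7.npy',c,allow_pickle=True)
cv2.imwrite('pics/w7c.png',cv2.resize(im[40:340,170:470],None,fx=2,fy=2))
E
```

```text
t 16.92 local xy z -0.037 -0.0825 0.1517 ang 81.71 F xyz jig -0.3 0.4 -2.4 w 0.0189 24.8
```

View pics/w7c.png

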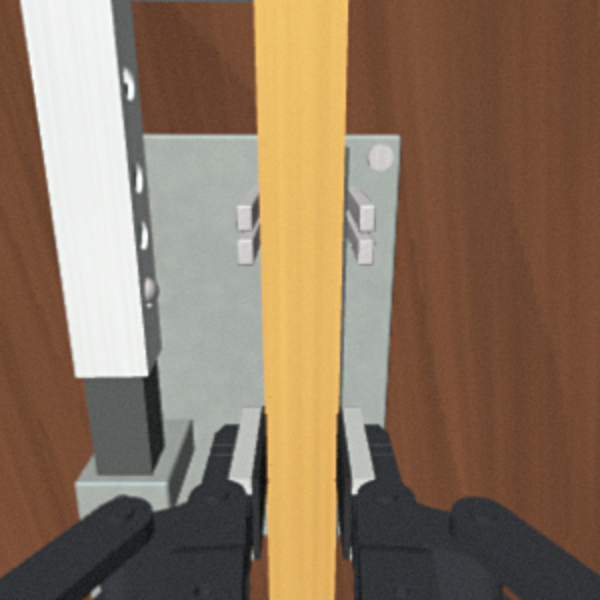

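The tube is held over the channel: crop centre col ≈303, posts' inner faces at 252 and 358. Pin_b shows in the hole at (151,289). I'll refine the sideways offset numerically.

Run:
```python
from h import *
im=cv2.imread('pics/w7.png'); c=np.load('w7.npy',allow_pickle=True).item()
hsv=cv2.cvtColor(im,cv2.COLOR_BGR2HSV)
m=cv2.inRange(hsv,(12,110,120),(32,255,255))
for r in (60,100,148,164,200,230):
    k=np.flatnonzero(m[r,290:352]); print('tube',r,290+k[0],290+k[-1],290+(k[0]+k[-1])/2)
for r in (148,150,164,166,168): print(r,im[r,284:306].min(1),im[r,338:362].min(1))
print('cx',c['cx'])
f=K(c)[0,0]; print('f',f)
```

```text
tube 60 293 344 318.5
tube 100 298 343 320.5
tube 148 300 341 320.5
tube 164 301 340 320.5
tube 200 301 340 320.5
tube 230 302 339 320.5
148 [172 169 166 168 164 206 208 208 207 206 204 170  77  71  81 113 101  99
 100 102 100 106] [ 98 103 102  97  90 131 188 181 122 111 112 122 203 208 207 205 205 206
 199 150 165 167 168 166]
150 [173 172 170 164 158 207 204 204 202 205 203 169  82  74 127 172 106  99
 101 101  98 104] [106 105 108  97  94 101 165 188 179 122 103 124 216 211 204 204 201 199
 195 139 166 164 167 168]
164 [166 169 165 162 173 203 206 200 203 205 208 203 134  70  73 115 132 100
 103 104 100 103] [105 106 102  92  95 150 174 164 120 109 118 166 203 200 207 202 210 204
 170 173 170 176 168 170]
166 [166 165 166 166 169 195 210 201 205 203 203 198 139  72 108 167 135 100
  98 103 100 101] [101 106 103  90  92 151 172 173 163 114 114 176 208 209 206 201 206 202
 157 167 173 172 169 165]
168 [165 168 161 164 170 192 204 203 204 200 206 203 141  93 147 170 131 101
  99 102 102 105] [ 99 104 101  94  91 153 169 176 162 139 123 196 205 203 202 202 203 203
 160 170 175 173 170 171]
cx 320.38848496431507
f 280.08883201104715
```

```bash
python3 -m jog '[{"linear":[0.01,0.038,0.2],"roll":0},{"linear":[0,0,0.4],"roll":0},{"linear":[0,0,0.5],"roll":0},{"linear":[0,0,0.5],"roll":0},{"linear":[0,0,0.5],"roll":0},{"linear":[0,0,0.4],"roll":0},{"linear":[0,0,0.15],"roll":0},{"linear":[0,0,0],"roll":0},{"linear":[0,0,0],"roll":0},{"linear":[0,0,0],"roll":0}]' >/dev/null; python3 t.py
```

```text
t 17.8 local xy z -0.0358 -0.0847 0.0467 ang 81.77 F xyz jig -0.9 -0.3 -1.8 w 0.0191 24.8
```

```bash
python3 -m jog '[{"linear":[0,-0.012,0.05],"roll":0.02},{"linear":[0,0,0.05],"roll":0},{"linear":[0,0,0.05],"roll":0},{"linear":[0,0,0],"roll":0}]' >/dev/null; python3 t.py;  python3 -m jog '[{"linear":[0,0,0.05],"roll":0},{"linear":[0,0,0.05],"roll":0},{"linear":[0,0,0.025],"roll":0},{"linear":[0,0,0],"roll":0}]' >/dev/null; python3 t.py
```

```text
t 18.13 local xy z -0.0356 -0.0834 0.0395 ang 81.69 F xyz jig 0.5 0.1 -2.5 w 0.0192 24.8
t 18.47 local xy z -0.0357 -0.0834 0.0344 ang 81.69 F xyz jig 0.2 0.4 -2.1 w 0.019 24.8
```

```bash
python3 -m jog '[{"linear":[0,0,0.02],"roll":0},{"linear":[0,0,0.02],"roll":0},{"linear":[0,0,0],"roll":0}]' >/dev/null; python3 t.py;  python3 -m jog '[{"linear":[0,0,0.015],"roll":0},{"linear":[0,0,0],"roll":0}]' >/dev/null; python3 t.py
```

```text
t 18.72 local xy z -0.0357 -0.0835 0.033 ang 81.68 F xyz jig -0.7 -1.0 -1.6 w 0.019 24.8
t 18.88 local xy z -0.0356 -0.0836 0.0326 ang 81.69 F xyz jig 1.1 -0.2 -1.5 w 0.0191 24.8
```

```bash
python3 -m jog '[{"linear":[0,0,0.015],"roll":0},{"linear":[0,0,0],"roll":0}]' >/dev/null; python3 t.py;  python3 -m jog '[{"linear":[0,0,0.015],"roll":0},{"linear":[0,0,0],"roll":0}]' >/dev/null; python3 t.py
```

```text
t 19.05 local xy z -0.0356 -0.0836 0.0325 ang 81.69 F xyz jig -0.4 1.3 4.3 w 0.0192 25.5
t 19.22 local xy z -0.0356 -0.0836 0.0325 ang 81.69 F xyz jig -0.6 4.2 10.8 w 0.019 26.1
```

```bash
python3 -m jog '[{"linear":[0,0,-0.022],"roll":0},{"linear":[0.02,0,0],"roll":0},{"linear":[0.02,0,0],"roll":0},{"linear":[0.02,0,0],"roll":0},{"linear":[0.02,0,0],"roll":0},{"linear":[0.02,0,0],"roll":0},{"linear":[0.02,0,0],"roll":0},{"linear":[0,0,0],"roll":0}]' >/dev/null; python3 t.py;  python3 -m jog '[{"linear":[0.015,0,0],"roll":0},{"linear":[0.015,0,0],"roll":0},{"linear":[0,0,0],"roll":0}]' >/dev/null; python3 t.py; for i in 1; do python3 -m jog '[{"linear":[0.01,0,0],"roll":0}]' >/dev/null; python3 t.py; python3 -m jog '[{"linear":[0.01,0,0],"roll":0}]' >/dev/null; python3 t.py; done
```

```text
t 19.88 local xy z -0.031 -0.084 0.0325 ang 81.69 F xyz jig -4.9 -0.5 6.2 w 0.0192 25.6
t 20.13 local xy z -0.0298 -0.084 0.0325 ang 81.69 F xyz jig -4.2 -0.3 4.8 w 0.0192 25.6
t 20.22 local xy z -0.0296 -0.084 0.0325 ang 81.69 F xyz jig -4.5 -0.2 3.9 w 0.0191 25.6
t 20.3 local xy z -0.0291 -0.084 0.0325 ang 81.69 F xyz jig -5.4 -0.3 5.1 w 0.019 25.6
```

```bash
for i in 1; do python3 -m jog '[{"linear":[0.01,0,-0.012],"roll":0}]' >/dev/null; python3 t.py; python3 -m jog '[{"linear":[0.01,0,0],"roll":0}]' >/dev/null; python3 t.py; python3 -m jog '[{"linear":[0.01,0,0],"roll":0}]' >/dev/null; python3 t.py; python3 -m jog '[{"linear":[0.01,0,0],"roll":0}]' >/dev/null; python3 t.py; done
```

```text
t 20.38 local xy z -0.0283 -0.0836 0.0325 ang 81.67 F xyz jig -0.3 -1.0 -1.9 w 0.0192 24.8
t 20.47 local xy z -0.0279 -0.0835 0.0325 ang 81.69 F xyz jig -2.9 -0.8 1.2 w 0.0193 25.2
t 20.55 local xy z -0.0275 -0.0835 0.0326 ang 81.69 F xyz jig -2.4 -0.2 1.4 w 0.0186 25.2
t 20.63 local xy z -0.0271 -0.0835 0.0325 ang 81.69 F xyz jig -2.6 -0.5 0.8 w 0.0194 25.1
```

```bash
for i in 1; do python3 -m jog '[{"linear":[0.01,0,0],"roll":0}]' >/dev/null; python3 t.py; python3 -m jog '[{"linear":[0.01,0,0],"roll":0}]' >/dev/null; python3 t.py; python3 -m jog '[{"linear":[0.01,0,0],"roll":0}]' >/dev/null; python3 t.py; done
```

```text
t 20.72 local xy z -0.0267 -0.0834 0.0325 ang 81.69 F xyz jig -1.3 -0.5 1.6 w 0.0197 25.1
t 20.8 local xy z -0.0263 -0.0834 0.0326 ang 81.69 F xyz jig -2.6 -0.1 1.4 w 0.0191 25.1
t 20.88 local xy z -0.0262 -0.0834 0.0325 ang 81.7 F xyz jig -4.7 -0.0 1.0 w 0.0187 25.1
```

```bash
for i in 1; do python3 -m jog '[{"linear":[0.008,0,0],"roll":0}]' >/dev/null; python3 t.py; python3 -m jog '[{"linear":[0,0,0],"roll":0}]' >/dev/null; python3 t.py; done
```

```text
t 20.97 local xy z -0.0261 -0.0834 0.0326 ang 81.7 F xyz jig -6.2 0.7 -0.5 w 0.0192 25.1
t 21.05 local xy z -0.0261 -0.0834 0.0325 ang 81.69 F xyz jig -5.4 0.3 1.6 w 0.0192 25.1
```

```bash
python3 -m jog '[{"linear":[-0.006,0,0],"roll":0},{"linear":[0,0,0],"roll":0}]' > /dev/null; python3 t.py
python3 -m jog '[{"linear":[0,0,0],"roll":0},{"linear":[0,0,0],"roll":0},{"linear":[0,0,0],"roll":0},{"linear":[0,0,0],"roll":0},{"linear":[0,0,-0.1],"roll":0},{"linear":[0,0,-0.3],"roll":0},{"linear":[0,0,-0.6],"roll":0},{"linear":[0,0,-0.8],"roll":0},{"linear":[0,0,-0.8],"roll":0},{"linear":[0,0,-0.5],"roll":0},{"linear":[0,0,0],"roll":0},{"linear":[0,0,0],"roll":0}]' 0.1 20 >/dev/null; python3 t.py
python3 - <<'E'
from h import *
c,im=snap('wrist','w8'); np.save('w8.npy',c,allow_pickle=True)
o=np.array([0.49327,0.10230]); a=np.radians(81.67); ux=np.array([np.cos(a),np.sin(a)]); uy=np.array([-ux[1],ux[0]])
m=cv2.inRange(cv2.cvtColor(im,cv2.COLOR_BGR2HSV),(12,110,120),(32,255,255))
n,l,st,ce=cv2.connectedComponentsWithStats(m)
i=1+st[1:,4].argmax(); print(st[i])
P=onplane(c,np.argwhere(l==i)[:,::-1].astype(float),.04)[:,:2]; Q=np.c_[(P-o)@ux,(P-o)@uy]
print(cv2.minAreaRect((Q*1000).astype(np.float32)),Q.min(0),Q.max(0))
col=int(proj(c,np.r_[o-uy*.085+ux*.085,.04])[0,0]); r0=st[i,1]; print(col,[(r,im[r,col].tolist()) for r in range(max(0,r0-14),r0+8)])
E
```

```text
t 21.22 local xy z -0.0261 -0.0834 0.0326 ang 81.69 F xyz jig -4.5 0.4 -0.0 w 0.0192 25.0
t 22.22 local xy z -0.0258 -0.0837 0.1577 ang 81.69 F xyz jig -0.5 -0.2 -0.2 w 0.0469 0.0
[  475   249   165   151 11916]
((-211.68826293945312, -366.7724609375), (244.4092559814453, 170.62271118164062), 19.552640914916992) [-0.3011202  -0.48636367] [-0.08555406 -0.25909381]
321 [(235, [99, 182, 231]), (236, [101, 183, 231]), (237, [100, 184, 233]), (238, [102, 187, 232]), (239, [100, 185, 232]), (240, [100, 184, 231]), (241, [104, 187, 234]), (242, [102, 188, 233]), (243, [102, 185, 231]), (244, [99, 186, 232]), (245, [98, 185, 231]), (246, [102, 185, 232]), (247, [101, 186, 233]), (248, [101, 184, 231]), (249, [101, 185, 232]), (250, [104, 187, 233]), (251, [99, 184, 232]), (252, [102, 185, 231]), (253, [103, 186, 232]), (254, [99, 185, 231]), (255, [105, 191, 234]), (256, [101, 184, 232])]
```

Run:
```python
from h import *
im=cv2.imread('pics/w8.png'); c=np.load('w8.npy',allow_pickle=True).item()
o=np.array([0.49327,0.10230]); a=np.radians(81.67); ux=np.array([np.cos(a),np.sin(a)]); uy=np.array([-ux[1],ux[0]])
m=cv2.inRange(cv2.cvtColor(im,cv2.COLOR_BGR2HSV),(12,110,120),(32,255,255))
n,l,st,ce=cv2.connectedComponentsWithStats(m); i=l[245,321]; print(st[i])
loc=lambda uv,z:(lambda d:np.c_[d@ux,d@uy].round(4))(onplane(c,uv,z)[:,:2]-o)
r0=st[i,1]; print([(r,im[r,321].tolist()) for r in range(max(0,r0-10),r0+3)])
print('end',loc([[321,r0]],.04))
for r in (r0+10,r0+40,130,180,230):
    k=np.flatnonzero(l[r]==i); print(r,k[0],k[-1],loc([[(k[0]+k[-1])/2,r]],.04),loc([[k[0],r],[k[-1],r]],.04)[:,1])
# pin check
u,v=proj(c,np.r_[o-ux*.0218-uy*.02,.055])[0]; print('pin_b expected',u,v); v=int(v);u=int(u)
print(im[v-6:v+7:2,u-12:u+10:1].min(2))
```

```text
[ 307   58   26  239 5129]
[(48, [247, 249, 248]), (49, [246, 248, 246]), (50, [247, 249, 246]), (51, [223, 226, 221]), (52, [130, 132, 129]), (53, [93, 94, 91]), (54, [95, 97, 92]), (55, [101, 101, 99]), (56, [101, 101, 96]), (57, [95, 99, 105]), (58, [107, 183, 236]), (59, [107, 201, 246]), (60, [106, 196, 241])]
end [[ 0.0937 -0.0848]]
68 307 332 [[ 0.0861 -0.0836]] [-0.073  -0.0941]
98 308 331 [[ 0.0624 -0.0836]] [-0.0735 -0.0936]
130 309 330 [[ 0.0352 -0.0835]] [-0.074  -0.0931]
180 310 330 [[-0.0116 -0.084 ]] [-0.0744 -0.0936]
230 311 329 [[-0.0645 -0.084 ]] [-0.0748 -0.0932]
pin_b expected 250.60233891373238 195.010215138868
[[244 246 218  99  94 107 136 149 118 101 117 172 175 176 174 176 172 172
  172 173 174 175]
 [242 249 244 107  85 126 203 207 185 151 119 138 179 178 177 178 175 170
  170 175 171 173]
 [240 247 243 133  85 138 228 215 188 168 129  97 141 173 179 175 177 176
  173 174 171 175]
 [243 246 245 172  94 130 214 202 175 152 121  90 123 176 177 175 175 177
  170 173 175 176]
 [240 244 243 178  93 120 188 172 153 125  93  99 161 179 176 175 177 174
  169 173 169 170]
 [241 244 246 218  98  97 133 130 108  86  84 119 179 173 174 175 173 167
  172 170 172 169]
 [240 241 246 243 109  84 106 154 151  96  91 113 159 176 172 170 171 170
  171 169 173 170]]
```

```bash
python3 -c "
from rig import env
print(env.close_job())"
```

```text
the job is handed in; nothing more can be done
None
```

I moved the stop out one hole with both pins fully out, laid the long tube in the channel touching the stop, and handed the job in after about 22 s; no verdict was shown.

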